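# Lift the copper heatsink from its tray pocket and set it on the processor

### The arm

A 6-joint arm with a two-finger parallel gripper is mounted at the origin on the work surface. World frame = base frame: x ahead of the robot, y to its left, z up, the work surface at z = 0. Lengths are in m, angles in degrees, forces in N, time in s.
With the tool pointing down it reaches from about 0.25 to 0.725 m from the base axis. Payload 9.7 kg.
Tool frame: the origin (TCP) lies between the finger pads; the fingertips stand 19 mm ahead of it and the grasp point (between the pads) is the TCP; z points along the fingers, y is the line along which they close (so a half turn about z gives the same grasp; the last joint's range is limited). The gripper opens to 85 mm and grips with 20 to 120 N. Pads are 22 mm wide; open, the fingers measure 114 mm over their backs; the gripper's body (76 mm by 85 mm) begins 54 mm behind the grasp point. The pads swing forward as they close: fully open they stand 13 mm farther back than shut.
Start: joints at [-63.255, 4.979, 10.078, 95.1, 0, 90], TCP at [0.248, -0.491, 0.25] pointing down, gripper open.
Joint ranges: [-179.16, 179.16], [-48.56, 103.87], [-65.8, 70.77], [-126.05, 130.52], [-82.76, 87.17], [-180, 180]. Speed limits (degrees/s): [127.2, 127.2, 147.25, 180, 180, 180].

### API

Orientations are given as [roll, pitch, yaw] about the fixed x, y, z axes, in that order (R = Rz(yaw) Ry(pitch) Rx(roll)).
In Python, from workcell import telemetry, camera, calibration, workorder gives the robot as it stands.
- The arm moves only by the tool play_rows, never from a script. Its argument "increments" is a list of rows, each a list of 3 entries, a list of its own where there are three numbers: the shift along the tool's x, y, z in mm, then the turn, a rotation vector about the tool's x, y, z in degrees, then the closure, from 0 (fully open) to 1 (shut). In form: [[[x, y, z], [ax, ay, az], jaw], ...]. A call has 1 to 20 rows; each row is the pose to reach, as a shift and turn from the pose commanded when the call began, along the tool's axes at that moment; what a row does not reach only later rows make up. A row lasts 1/10 s, in which the tool goes at most 50 mm and 8.59 degrees, less where a joint would pass 70% of its speed; a pose out of reach is approached as far as the arm can. A call with a gripper value outside its range is refused whole. The fingers move at their own pace and stop on an object; "grip_force" is the grip in N (left out, the last holds). Time passes only in rows, so rows that repeat a pose let the fingers close. It gives the time, the measured TCP pose, the force, the opening and the grip force at its end, in the units of the state.
- telemetry.get_obs(): the state, without advancing time (a new reading comes with each control period).
- camera(name): name is "scene" or "top"; returns (picture, depth): 384x512x3 uint8, red, green, blue; 384x512 float32, m along the optical axis (not along the pixel's ray), 0 where there is no reading.
- calibration(name): a dict with "vertical_fov" (degrees; the focal length in pixels is half the picture's height over the tangent of half this angle, whatever the lens; pixels are square), "cx", "cy" (the principal point, pixels), "rvec" (rotation vector, rad) and "tvec" (3), from world to camera coordinates, as OpenCV has them. Camera axes: x right, y down, z forward; pixel columns grow to the right and rows downward; lengths in m; the calibration is good to about 2 mm. A picture is of the moment at which its call begins. calibration takes no time and is no camera call.
- workorder.job_done(): hands the job in; it is judged then, once.
The state is a dict: "time": time; "q": joint angles; "qd": joint speeds; "joint_efforts": joint torques, N m; "ee_pos": TCP position; "tcp_rot": TCP orientation; "wrist_force": force on the tool from outside, world axes, zero at the start; "torque": the same for the moment, N m; "opening": finger opening in m; "grasp_force": force on a finger pad.
Only numpy, scipy, OpenCV 4.12 (cv2) and the standard library are available. Lean on these libraries where they do the work, as an engineer would, in place of code of your own. Each camera call takes 0.05 s, during which the arm holds its last target. There are 200 camera calls.

### The job

Take the copper heatsink out of its pocket in the black parts tray, drawing it straight up by its tall middle rib and keeping it upright, and set it flat on the bare silver processor lid at the middle of the green circuit board, centred on the lid with its long side along the lid's long side. Set it down without dropping it, let go, and leave the other heatsinks in their pockets and everything else on the desk where it is.

Things in the scene. Friction and masses are not known exactly. Their poses are not given: they have to be found in the camera images.
- copper_sink: Copper heatsink to move, about 0.28 kg. Base 56 (x) x 42 (y) x 6 mm; low thin fins along the long sides, up to 14 mm above the underside; in the middle a tall solid rib 30 mm long (x), 12 mm thick (y), top 46 mm above the underside. In the pocket only the rib stands proud: grip its broad faces, closing along y. Origin: centre of underside, z up; looks the same after a half turn about z.
- silver_sink: Silver aluminium heatsink. Same shape and size as the copper heatsink (56 x 42 mm base, rib along x), 0.1 kg. Origin: centre of underside. Leave it in its pocket.
- blue_sink: Blue heatsink. Same shape and size as the copper heatsink (56 x 42 mm base, rib along x), 0.1 kg. Origin: centre of underside. Leave it in its pocket.
- tray: Black parts tray fixed to the desk, 176 (x) x 148 (y) mm, rim 18 mm above the desk. Four pockets 58 x 44 mm, floor 4 mm above the desk, centred at x = +-41, y = +-36 mm; a heatsink fits with 1 mm all round, low fins flush with the rim. Three hold heatsinks lying along the tray's x (which is where varies), one is empty. Origin: centre of underside, on the desk.
- board: Green circuit board, fixed to the desk, 170 x 170 mm, its top 8 mm above the desk; small connectors on it, nowhere higher than 22 mm above the desk, lie towards the edges, more than 35 mm from the centre. Origin: on the desk under the board's centre.
- chip (a point): Centre of the top of the bare silver processor lid, at the middle of the board, 14 mm above the desk. The lid is flat, 40 mm (x) by 28 mm (y), raised 3 mm above a black socket of 50 x 38 mm. Axes as the board's: x along the lid's long side.
- drive: Bystander: hard drive lying flat, 147 x 100 x 18 mm, silver with a paper label. Origin: centre of underside.
- driver: Bystander: screwdriver lying on the desk, along its x. Origin: underside of the tool.
- paste: Bystander: small jar, 44 mm wide, 50 mm high. Origin: centre of underside.
- spool: Bystander: yellow spool standing on its end, 56 mm wide, 35 mm high. Origin: centre of underside.
- camera: Bystander: black box camera, 60 x 100 x 75 mm, with a short lens. Origin: centre of underside.
- mug: Bystander: blue mug, 80 mm wide, 95 mm high, handle at its +y. Origin: centre of underside.
There are look-alikes about, which are no part of the job. What is meant by the copper_sink is not red, and is the smaller of those in its own colour.

How it is judged:
By the outcome, as a careful person would: the job done as asked, in the order asked, and still so for the second after the job is handed in, with the robot touching nothing.
It also fails if it takes over 38 s, if anything falls off the work surface, if the arm or the gripper's body presses on something with over 40 N, if the wrist force passes 120 N, or if a joint passes its speed limit or range.

## Working session

There is one attempt and no reset: what is moved stays moved. The work goes in short steps, Python scripts to look and compute and a tool call to move; the robot and the scene stay as the last step left them, time stands still between calls to the robot, and variables do not carry over. Pictures are saved under pics/ and viewed, at most 10 in all, crops included, and the job is handed in when it is done.

Besides the shell and the picture viewer there is one more tool, called after "Emit:" as name(argument=value, ...) on one line, values as JSON. play_rows: Moves the arm, as the interface text tells. Its arguments: {"type":"object","properties":{"increments":{"type":"array"},"grip_force":{"type":"number"}},"required":["increments"]}

```bash
mkdir -p pics
cat > h.py <<'E'
import numpy as np, cv2
from workcell import telemetry, camera, calibration, workorder
def K(n):
    c=calibration(n); f=192/np.tan(np.radians(c['vertical_fov'])/2)
    R=cv2.Rodrigues(np.array(c['rvec'],float))[0]; return f,c['cx'],c['cy'],R,np.array(c['tvec'],float).ravel()
def world(n,d):
    f,cx,cy,R,t=K(n); v,u=np.mgrid[:384,:512]
    P=np.stack([(u-cx)/f*d,(v-cy)/f*d,d],-1); return (P-t)@R
def at_z(n,u,v,z):
    f,cx,cy,R,t=K(n); r=R.T@np.array([(u-cx)/f,(v-cy)/f,1]); o=-R.T@t
    return o+r*(z-o[2])/r[2]
def save(n,name):
    p,d=camera(n); np.savez(f'/tmp/{name}.npz',p=p,d=d); return p,d
def load(name):
    z=np.load(f'/tmp/{name}.npz'); return z['p'],z['d']
E
python3 - <<'E'
from h import *
for n in('top','scene'):
    p,d=save(n,n+'0'); cv2.imwrite(f'pics/{n}0.png',cv2.resize(p[...,::-1],(800,600),interpolation=cv2.INTER_CUBIC))
    f,cx,cy,R,t=K(n); print(n,f,cx,cy,-R.T@t,R.round(2).tolist(),calibration(n).keys())
print(telemetry.get_obs())
E
```

```text
top 475.0214588853316 264.0849266719835 190.2165182522772 [ 0.32707001 -0.00355239  1.48640928] [[0.03, -1.0, 0.03], [-0.99, -0.03, -0.16], [0.16, -0.02, -0.99]] dict_keys(['vertical_fov', 'cx', 'cy', 'rvec', 'tvec'])
scene 389.86292529563656 259.1308094025265 192.6412570903499 [1.00090999 0.69467824 0.93962851] [[-0.83, 0.56, -0.01], [0.41, 0.59, -0.7], [-0.38, -0.58, -0.72]] dict_keys(['vertical_fov', 'cx', 'cy', 'rvec', 'tvec'])
{'time': 0.1, 'q': array([-6.32529686e+01,  5.00832102e+00,  1.00398340e+01,  9.50995356e+01,
       -1.77338128e-04,  9.00004083e+01]), 'qd': array([ 0.14847869, -0.08899985,  0.09031774, -0.00143369, -0.03763478,
       -0.01375884]), 'joint_efforts': array([-2.25308504e-03, -5.21560693e+01,  4.65653586e+01,  1.61643990e-02,
       -1.59581140e-05,  2.46660625e-05]), 'ee_pos': array([ 0.2474481 , -0.49099315,  0.2496579 ]), 'tcp_rot': array([-1.79931977e+02,  1.77822711e-04,  2.67466233e+01]), 'wrist_force': array([ 0.46676474, -0.1434405 , -0.68775396]), 'torque': array([ 0.01104526, -0.0218849 , -0.00446584]), 'grasp_force': 0.0, 'opening': 0.0854221323798244}
```

View pics/top0.png

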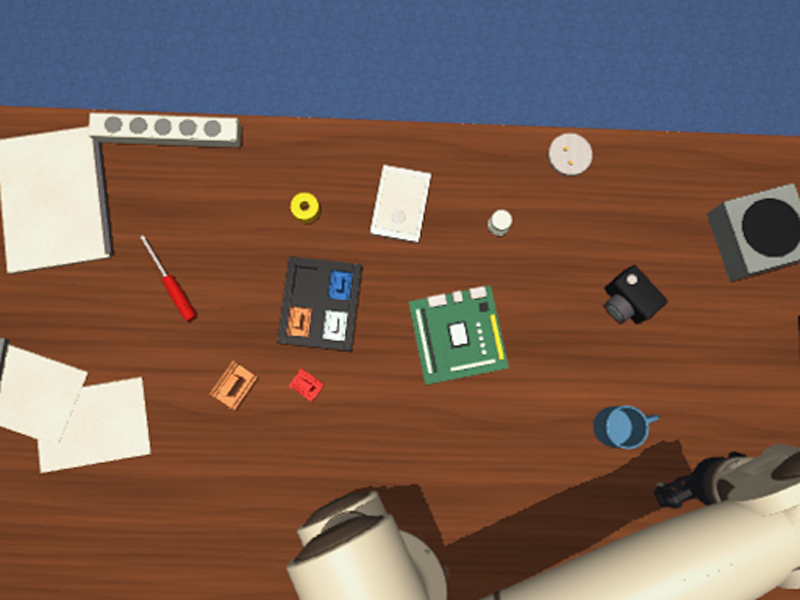

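View pics/scene0.png

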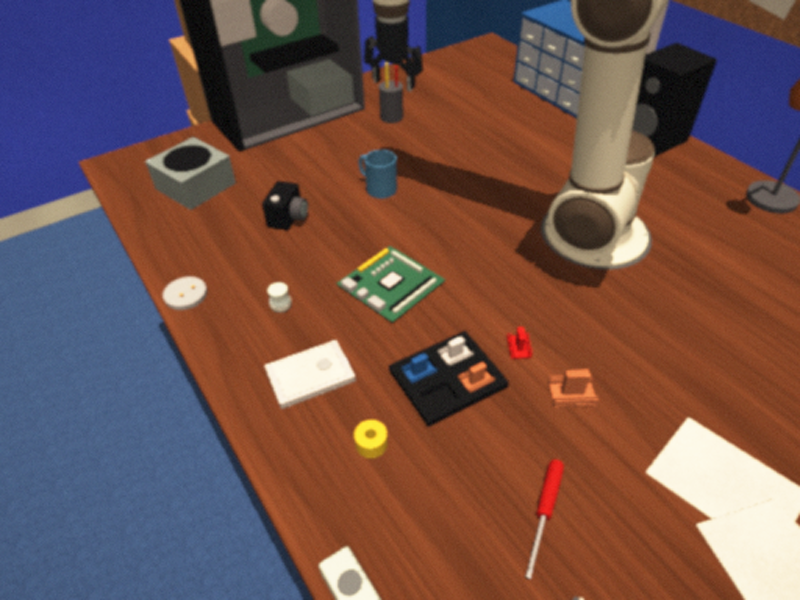

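The top view (800x600) shows these look-alikes for the copper sink:
- a copper sink in the tray at (300,322)
- a larger copper one lying on the desk at (235,385)
- a red one at (307,385)

I choose the tray one. The lid is at (459,334), and the empty pocket is at the tray's upper left.

Run:
```python
from h import *
p,d=load('top0')
a=cv2.resize(p[160:230,175:235,::-1],None,fx=8,fy=8,interpolation=cv2.INTER_CUBIC)
b=cv2.resize(p[180:250,258:328,::-1],None,fx=8,fy=8,interpolation=cv2.INTER_CUBIC)[:560,:320+0] if 0 else cv2.resize(p[192:236,272:314,::-1],(320,336),interpolation=cv2.INTER_CUBIC)
c=np.zeros((560,800,3),np.uint8); c[:,:480]=a; c[:336,480:]=b; cv2.imwrite('pics/crop1.png',c)
def rect(name,mask,z):
    v,u=np.nonzero(mask); q=np.array([at_z(n,x,y,z)[:2] for x,y in zip(u,v)],np.float32)*1000
    print(name,len(u),cv2.minAreaRect(q))
def big(m):
    k,l,s,_=cv2.connectedComponentsWithStats(m.astype(np.uint8)); i=1+np.argmax(s[1:,4]); return l==i
for n in('top','scene'):
    p,d=load(n+'0'); W=world(n,d); hsv=cv2.cvtColor(p,cv2.COLOR_RGB2HSV); h,s,v=[hsv[...,i] for i in range(3)]
    ok=d>0; X,Y,Z=W[...,0],W[...,1],W[...,2]
    near=ok&(X>.25)&(X<.65)&(abs(Y)<.35)
    print(n,'desk z',np.median(Z[near]))
    f=lambda m:print([ (int(s_[4]),c_.round(1).tolist(),np.median(W[l==i],0).round(4).tolist()) for k,l,S,C in [cv2.connectedComponentsWithStats(m.astype(np.uint8))] for i,(s_,c_) in enumerate(zip(S,C)) if i and s_[4]>8])
    f(near&(Z>.035)&(Z<.065))
    dark=near&(v<75)&(Z>.01)&(Z<.03)&(Y>0)
    rect('tray',big(cv2.morphologyEx((near&(Z>.011)&(Y>0)&(Y<.3)&(s<110)|dark).astype(np.uint8),cv2.MORPH_CLOSE,np.ones((3,3)))),.018)
    g=near&(h>50)&(h<85)&(s>90); rect('board',big(g),.008)
    lid=near&(v>170)&(s<60)&(abs(Z-.014)<.008)
    k,l,S,C=cv2.connectedComponentsWithStats(lid.astype(np.uint8))
    for i in range(1,k):
        if S[i,4]>25: rect(('lid?',C[i].round(1).tolist()),l==i,.014)
```

```text
top desk z 0.0014391049139601377
[(44, [217.2, 180.7], [0.586, 0.1072, 0.0502]), (45, [190.2, 204.8], [0.5097, 0.1857, 0.0498]), (46, [213.8, 207.0], [0.5061, 0.1134, 0.0492]), (81, [147.6, 246.0], [0.3821, 0.304, 0.0616]), (42, [194.9, 245.9], [0.3868, 0.1651, 0.0449])]
tray 1906 ((550.0787353515625, 146.74029541015625), (147.97593688964844, 176.89395141601562), 85.56651306152344)Traceback (most recent call last):
  File "<stdin>", line 20, in <module>
  File "<stdin>", line 7, in rect
  File "h.py", line 10, in at_z
    f,cx,cy,R,t=K(n); r=R.T@np.array([(u-cx)/f,(v-cy)/f,1]); o=-R.T@t
                ~^^^
  File "h.py", line 4, in K
    c=calibration(n); f=192/np.tan(np.radians(c['vertical_fov'])/2)
ValueError: time passes only in moves, steps and waits
```

View pics/crop1.png

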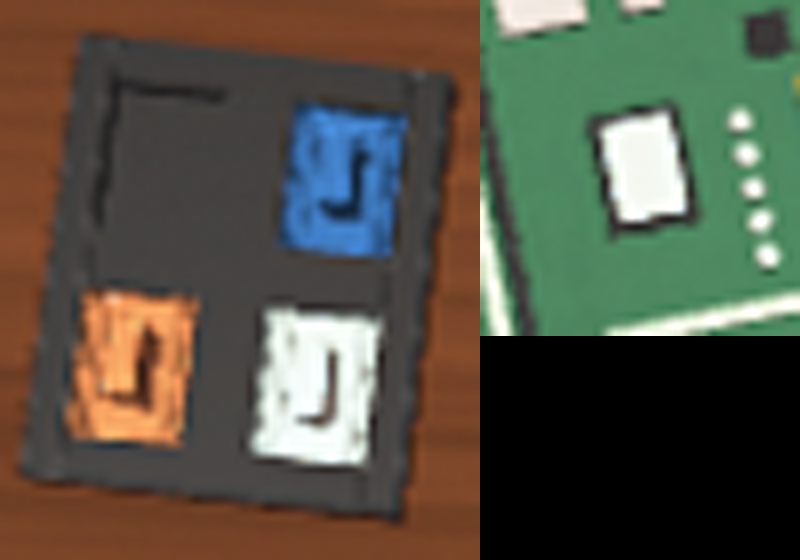

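The crop confirms the choice: the copper sink is in the lower-left pocket, its rib at crop (132,360), with the lid at crop (645,170) in a black socket. I'll cache the calibration and finish the measurement.

```bash
python3 - <<'E'
s=open('h.py').read().replace("def K(n):\n","import functools\n@functools.lru_cache\ndef K(n):\n"); open('h.py','w').write(s)
E
python3 - <<'E'
from h import *
def pts(mask,z):
    v,u=np.nonzero(mask); return np.array([at_z(n,x,y,z)[:2] for x,y in zip(u,v)],np.float32)*1000
def rect(name,mask,z):
    q=pts(mask,z); r=cv2.minAreaRect(q); print(name,len(q),np.round(r[0],1),np.round(r[1],1),round(r[2],1),'mean',q.mean(0).round(1))
def comps(m,mn):
    k,l,S,C=cv2.connectedComponentsWithStats(m.astype(np.uint8)); return [(C[i].round(1).tolist(),l==i) for i in range(1,k) if S[i,4]>mn]
for n in('top','scene'):
    p,d=load(n+'0'); W=world(n,d); hsv=cv2.cvtColor(p,cv2.COLOR_RGB2HSV).astype(int); h,s,v=[hsv[...,i] for i in range(3)]
    X,Y,Z=W[...,0],W[...,1],W[...,2]; near=(d>0)&(X>.25)&(X<.7)&(Y<.35)&(Y>-.2)
    print(n)
    for c,m in comps(near&(Z>.035)&(Z<.065),8): print(' tall',c,m.sum(),np.median(W[m],0).round(4))
    for c,m in comps(cv2.morphologyEx((near&(Z>.011)&(Y>0.03)&(X>.45)&(X<.66)&(Y<.25)).astype(np.uint8),cv2.MORPH_CLOSE,np.ones((3,3))),400): rect('tray',m,.018)
    for c,m in comps(near&(h>50)&(h<85)&(s>90),300): rect('board',m,.008)
    for c,m in comps(near&(v>150)&(s<60)&(Z<.03)&(Y<.0)&(Y>-.13)&(X>.4)&(X<.57),15): rect(('white',c),m,.014); print(np.median(Z[m]).round(4))
    for c,m in comps(near&(h<18)&(s>110)&(v>180),30):
        rect(('orange',c),m,.018); 
        for zlo in(.042,): 
            mm=m&(Z>zlo); 
            if mm.sum()>5: rect('  rib',mm,.050); print(np.median(Z[mm]))
E
```

```text
top
 tall [217.2, 180.7] 44 [0.586  0.1072 0.0502]
 tall [190.2, 204.8] 45 [0.5097 0.1857 0.0498]
 tall [213.8, 207.0] 46 [0.5061 0.1134 0.0492]
 tall [147.6, 246.0] 81 [0.3821 0.304  0.0616]
 tall [194.9, 245.9] 42 [0.3868 0.1651 0.0449]
tray 2435 [550.3 148.5] [151.9 176.7] 85.5 mean [545.2 143.6]
board 1700 [ 497.5 -130.4] [166.7 165.7] 12.9 mean [ 495.4 -126. ]
('white', [278.8, 192.6]) 63 [563.5 -86.1] [19.3 36.4] 13.3 mean [562.5 -85.1]
0.0221
('white', [270.9, 218.2]) 127 [481.9 -62.1] [128.5   9.2] 12.8 mean [481.1 -62.2]
0.0137
('white', [290.4, 213.3]) 54 [ 497.6 -121.5] [40.9 12.5] 1.1 mean [ 498.1 -122.8]
0.0144
('orange', [191.3, 205.4]) 180 [512.5 185.5] [53.2 40.2] 1.8 mean [512.8 186. ]
  rib 33 [512.9 186.5] [10.3 25.7] 85.0 mean [512.6 186.5]
0.051188666540084846
('orange', [148.9, 246.3]) 368 [383.5 308.1] [58. 77.] 58.8 mean [383.  308.4]
  rib 76 [383.  309.7] [15.6 42.1] 58.2 mean [382.5 309.9]
0.0640639955681167
('orange', [195.6, 246.0]) 239 [387.8 166.3] [56.4 41.9] 58.5 mean [388.1 166.5]
  rib 36 [387.5 165.9] [26.7 11.5] 58.4 mean [387.6 165.7]
0.045606321
[... 577 characters left out ...]
) 50 [558.4 -91.4] [22.1 40.5] 7.7 mean [557.3 -90.4]
0.0215
('orange', [332.7, 219.9]) 190 [389.  167.8] [76.8 42.5] 56.5 mean [391.8 173.4]
  rib 36 [392.5 172.6] [32.  12.8] 58.9 mean [392.4 172.6]
0.04637838331958748
('orange', [305.6, 234.9]) 41 [497.  171.8] [13.8 31.5] 86.6 mean [496.7 171.8]
  rib 41 [514.5 190. ] [13.3 30.4] 86.6 mean [514.2 189.9]
0.050397764584067514
('orange', [369.9, 238.6]) 86 [350.8 288.7] [18.4 44.6] 55.4 mean [350.2 289.7]
  rib 82 [373.3 302.8] [17.7 43. ] 55.4 mean [372.9 304.2]
0.06459464866766518
('orange', [304.0, 243.8]) 97 [518.3 195.3] [37.1 54.8] 60.1 mean [520.9 194.5]
('orange', [365.8, 251.8]) 217 [390.3 315.5] [41.8 80.6] 55.4 mean [393.7 316.7]
```

Turning to the lid, which my Y limit cut off, and the first move.

```bash
cat >> h.py <<'E'
from scipy.spatial.transform import Rotation as Ro
def tool(target,yaw):
    o=telemetry.get_obs(); R=Ro.from_euler('xyz',o['tcp_rot'],degrees=True); T=Ro.from_euler('xyz',[180,0,yaw],degrees=True)
    print('shift mm',(R.inv().apply(np.array(target)-o['ee_pos'])*1000).round(1),'turn',(R.inv()*T).as_rotvec(degrees=True).round(1))
E
python3 - <<'E'
from h import *
for n in('top','scene'):
    p,d=load(n+'0'); W=world(n,d); g=p.astype(float).min(2); X,Y,Z=W[...,0],W[...,1],W[...,2]
    near=(d>0)&(np.hypot(X-.4975,Y+.130)<.029)&(abs(Z-.014)<.012)
    w=np.clip((g-90)/110,0,1)*near; v,u=np.nonzero(w>.2); ww=w[v,u]
    q=np.array([at_z(n,x,y,.014)[:2] for x,y in zip(u,v)],np.float32)*1000
    print(n,len(q),np.average(u,weights=ww),np.average(v,weights=ww),np.average(q,axis=0,weights=ww),cv2.minAreaRect(q),np.median(Z[v,u]))
tool([.5128,.1865,.12],-4.5)
E
```

```text
top 130 293.05885841363977 213.46241660489252 [ 497.97433251 -131.06539557] ((498.5086669921875, -130.8571014404297), (42.36351776123047, 30.269378662109375), 13.160996437072754) 0.013775370580817814
scene 86 249.85369609856264 178.49486652977416 [ 498.34337262 -129.33979679] ((498.2842102050781, -130.21578979492188), (43.59580993652344, 34.02672576904297), 19.54631996154785) 0.01389327339134186
shift mm [ 541.9 -485.4  130.2] turn [-0.1  0.  31.2]
```

Emit:
play_rows(increments=[[[36,-32,0],[0,0,2],0.2],[[72,-65,0],[0,0,4],0.4],[[108,-97,0],[0,0,6],0.4],[[145,-129,0],[0,0,8],0.4],[[181,-162,0],[0,0,10],0.4],[[217,-194,0],[0,0,12],0.4],[[253,-226,0],[0,0,14],0.4],[[289,-259,0],[0,0,16],0.4],[[325,-291,0],[0,0,18],0.4],[[361,-324,0],[0,0,21],0.4],[[397,-356,0],[0,0,23],0.4],[[434,-388,30],[0,0,25],0.4],[[470,-421,60],[0,0,27],0.4],[[506,-453,90],[0,0,29],0.4],[[542,-485,120],[0,0,31],0.4],[[542,-485,130],[0,0,31],0.4],[[542,-485,130],[0,0,31],0.4],[[542,-485,130],[0,0,31],0.4]], grip_force=40)

```text
time: 1.9
ee_pos: [0.5048, 0.007, 0.1381]
tcp_rot: [-177.9, 0.1, -0.3]
wrist_force: [-0.1, 0.2, -0.5]
opening: 0.0515
grasp_force: 0.0
```

Run:
```python
from h import *
tool([.5128,.1865,.042],-4.5); print(telemetry.get_obs()['q'])
p,d=save('scene','s1'); cv2.imwrite('pics/s1.png',cv2.resize(p[150:300,220:420,::-1],(800,600),interpolation=cv2.INTER_CUBIC))
```

```text
shift mm [   7.3 -175.9  102.6] turn [-2.1  0.2  4.2]
[ -0.31388258  -1.84532367  -9.31707391  82.63698728   2.10532848
 179.94307686]
```

View pics/s1.png

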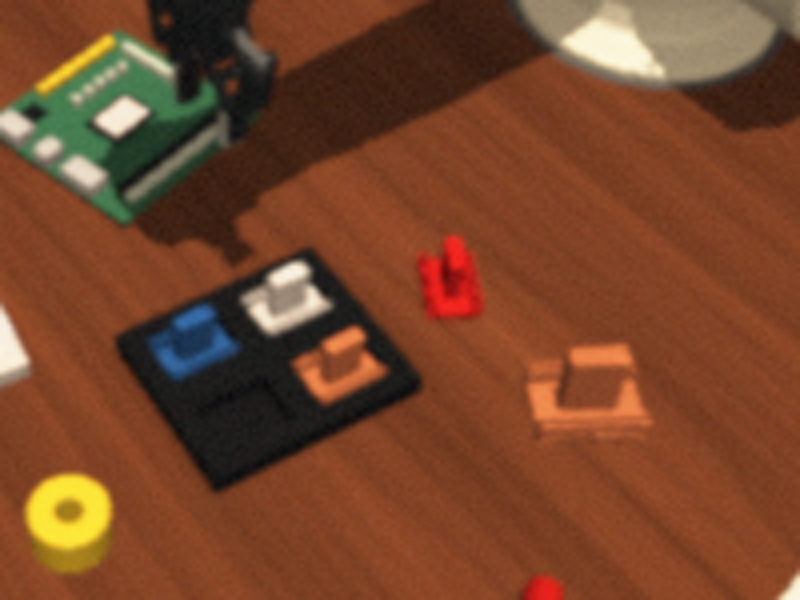

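The wrist joint stopped at its +180° limit, so I'll use the half-turned grasp (yaw 175.5). The scene view shows nothing disturbed: the copper sink is at crop (342,360) in its pocket.

Run:
```python
from h import *
tool([.5128,.1865,.12],175.5);tool([.5128,.1865,.12],90);
```

```text
shift mm [   7.2 -178.7   23.8] turn [  -0.3   -3.2 -175.7]
shift mm [   7.2 -178.7   23.8] turn [ -1.8  -1.5 -90.2]
```

Emit:
play_rows(increments=[[[1,-18,0],[0,0,-8],0.4],[[1,-36,0],[0,0,-16],0.4],[[2,-54,0],[0,0,-24],0.4],[[3,-72,5],[-1,0,-32],0.4],[[4,-90,10],[-1,-1,-40],0.4],[[5,-108,12],[-1,-1,-48],0.4],[[5,-126,15],[-1,-1,-56],0.4],[[6,-144,18],[-2,-1,-64],0.4],[[7,-162,20],[-2,-1,-72],0.4],[[7,-179,24],[-2,-1,-80],0.4],[[7,-179,24],[-2,-1,-88],0.4],[[7,-179,24],[-1.5,-1.5,-96],0.4],[[7,-179,24],[-1.5,-2,-104],0.4],[[7,-179,24],[-1.5,-2,-112],0.4],[[7,-179,24],[-1.3,-2.3,-120],0.4],[[7,-179,24],[-1.3,-2.5,-128],0.4],[[7,-179,24],[-1,-2.7,-136],0.4],[[7,-179,24],[-1,-2.8,-144],0.4],[[7,-179,24],[-0.8,-3,-152],0.4],[[7,-179,24],[-0.6,-3,-160],0.4]])

```text
time: 3.95
ee_pos: [0.5127, 0.1872, 0.1222]
tcp_rot: [-180.0, 0.0, 160.1]
wrist_force: [0.5, -0.0, -0.8]
opening: 0.0509
grasp_force: 0.0
```

Run:
```python
from h import *
tool([.5128,.1865,.10],175.5)
```

```text
shift mm [-0.3 -0.6 22.2] turn [ -0.    0.  -15.4]
```

Emit:
play_rows(increments=[[[0,0,5],[0,0,-8],0.4],[[0,0,15],[0,0,-15.4],0.4],[[0,-0.5,30],[0,0,-15.4],0.4],[[0,-0.5,45],[0,0,-15.4],0.4],[[0,-0.5,57],[0,0,-15.4],0.4],[[0,-0.5,66],[0,0,-15.4],0.4],[[0,-0.5,72],[0,0,-15.4],0.4],[[0,-0.5,76],[0,0,-15.4],0.4],[[0,-0.5,77],[0,0,-15.4],0.4],[[0,-0.5,77],[0,0,-15.4],0.4]])

```text
time: 4.95
ee_pos: [0.5126, 0.1863, 0.0447]
tcp_rot: [-180.0, -0.0, 175.2]
wrist_force: [-0.4, 0.9, 0.5]
opening: 0.0515
grasp_force: 0.0
```

Run:
```python
from h import *
p,d=save('scene','s2'); a=cv2.resize(p[190:265,255:355,::-1],(600,450),interpolation=cv2.INTER_CUBIC)
p,d=save('top','t2'); b=cv2.resize(p[170:230,175:235,::-1],(200,200),interpolation=cv2.INTER_CUBIC)
c=np.zeros((450,800,3),np.uint8); c[:,:600]=a; c[:200,600:]=b; cv2.imwrite('pics/s2.png',c)
```

```text
(no output)
```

View pics/s2.png

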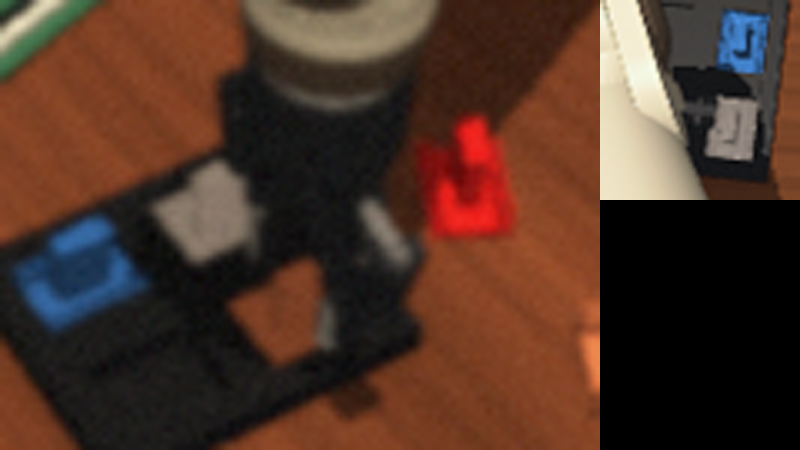

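The fingers straddle the copper rib (sink at crop (280,310)) and touch nothing. Closing.

Emit:
play_rows(increments=[[[0,0,0],[0,0,0],0.6],[[0,0,0],[0,0,0],0.7],[[0,0,0],[0,0,0],0.8],[[0,0,0],[0,0,0],0.9],[[0,0,0],[0,0,0],1],[[0,0,0],[0,0,0],1],[[0,0,0],[0,0,0],1],[[0,0,0],[0,0,0],1]], grip_force=45)

```text
time: 5.85
ee_pos: [0.5126, 0.1863, 0.0447]
tcp_rot: [-180.0, 0.0, 175.2]
wrist_force: [-0.4, 0.8, 3.6]
opening: 0.0113
grasp_force: 44.6
```

Emit:
play_rows(increments=[[[0,0,-2],[0,0,0],1],[[0,0,-5],[0,0,0],1],[[0,0,-9],[0,0,0],1],[[0,0,-14],[0,0,0],1],[[0,0,-20],[0,0,0],1],[[0,0,-27],[0,0,0],1],[[0,0,-36],[0,0,0],1],[[0,0,-48],[0,0,0],1],[[0,0,-60],[0,0,0],1],[[0,0,-70],[0,0,0],1],[[0,0,-75],[0,0,0],1],[[0,0,-75],[0,0,0],1]])

```text
time: 7.05
ee_pos: [0.5129, 0.1864, 0.1204]
tcp_rot: [-180.0, 0.1, 175.2]
wrist_force: [0.3, 0.0, -2.3]
opening: 0.0111
grasp_force: 43.8
```

Run:
```python
from h import *
tool([.498,-.1307,.12],193); tool([.498,-.1307,.12],184)
p,d=save('scene','s3'); cv2.imwrite('pics/s3.png',cv2.resize(p[170:260,240:360,::-1],(640,480),interpolation=cv2.INTER_CUBIC))
```

```text
shift mm [ -11.9 -317.2    0.5] turn [ -0.    0.1 -17.8]
shift mm [ -11.9 -317.2    0.5] turn [-0.   0.1 -8.8]
```

View pics/s3.png

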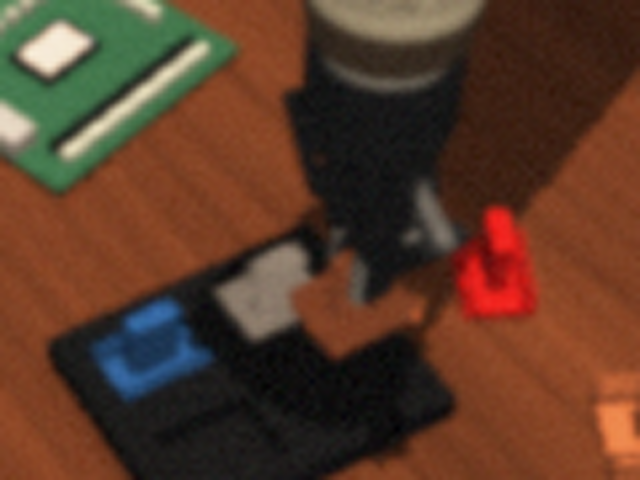

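The sink is held upright at crop (355,305), and the silver and blue sinks are still in their pockets. Carrying it to the lid.

Emit:
play_rows(increments=[[[0,-6,0],[0,0,0],1],[[-1,-18,0],[0,0,-1],1],[[-1,-36,0],[0,0,-2],1],[[-2,-56,0],[0,0,-3],1],[[-3,-77,0],[0,0,-4],1],[[-4,-98,0],[0,0,-5.5],1],[[-4,-119,0],[0,0,-6.5],1],[[-5,-140,0],[0,0,-8],1],[[-6,-161,0],[0,0,-9],1],[[-7,-182,0],[0,0,-10],1],[[-8,-203,0],[0,0,-11.5],1],[[-8,-224,0],[0,0,-12.5],1],[[-9,-245,0],[0,0,-14],1],[[-10,-265,0],[0,0,-15],1],[[-11,-284,0],[0,0,-16],1],[[-11,-300,0],[0,0,-17],1],[[-12,-311,0],[0,0,-17.8],1],[[-12,-316,0],[0,0,-17.8],1],[[-12,-317,0],[0,0,-17.8],1],[[-12,-317,0],[0,0,-17.8],1]])

```text
time: 9.1
ee_pos: [0.4975, -0.1304, 0.1195]
tcp_rot: [-180.0, -0.1, -167.1]
wrist_force: [0.5, 0.3, -2.7]
opening: 0.0111
grasp_force: 43.9
```

Run:
```python
from h import *
tool([.498,-.1307,.08],193)
```

```text
shift mm [-0.5 -0.3 39.5] turn [-0.  -0.1 -0.1]
```

Emit:
play_rows(increments=[[[0,0,5],[0,0,0],1],[[0,0,15],[0,0,0],1],[[0,0,27],[0,0,0],1],[[0,0,38],[0,0,0],1],[[0,0,46],[0,0,0],1],[[-0.5,0,52],[0,0,0],1],[[-0.5,0,55],[0,0,0],1],[[-0.5,0,55],[0,0,0],1],[[-0.5,0,55],[0,0,0],1]])

```text
time: 10.0
ee_pos: [0.4984, -0.1306, 0.0651]
tcp_rot: [-179.9, -0.0, -167.0]
wrist_force: [-0.2, -0.3, -3.1]
opening: 0.0109
grasp_force: 44.0
```

Run:
```python
from h import *
tool([.498,-.1307,.0547],193)
p,d=save('scene','s4'); a=cv2.resize(p[150:210,205:295,::-1],(600,400),interpolation=cv2.INTER_CUBIC)
p,d=save('top','t4'); b=cv2.resize(p[190:240,270:320,::-1],(200,200),interpolation=cv2.INTER_CUBIC)
c=np.zeros((400,800,3),np.uint8); c[:,:600]=a; c[:200,600:]=b; cv2.imwrite('pics/s4.png',c)
f,cx,cy,R,t=K('scene')
# expected sink outline corners projected (u,v in crop)
th=np.radians(13);Rz=np.array([[np.cos(th),-np.sin(th)],[np.sin(th),np.cos(th)]])
e=telemetry.get_obs()['ee_pos']
for z in(e[2]-.0407,e[2]-.0347):
  for s in((1,1),(1,-1),(-1,-1),(-1,1)):
    w=np.r_[e[:2]+Rz@(np.array(s)*[.028,.021]),z]; q=R@w+t; print(((f*q[0]/q[2]+cx-205)*600/90).round(),((f*q[1]/q[2]+cy-150)*400/60).round())
```

```text
shift mm [ 0.4  0.  10.4] turn [-0.1 -0.  -0. ]
288.0 222.0
229.0 183.0
305.0 128.0
364.0 165.0
288.0 213.0
228.0 174.0
305.0 119.0
364.0 156.0
```

View pics/s4.png

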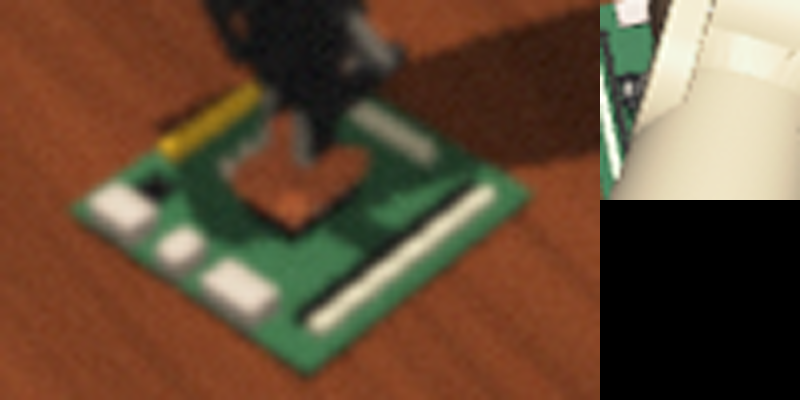

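The sink is level over the socket: near corner at crop (292,230), left (228,178), right (370,155). That agrees with the prediction to about 2 mm, which is the scene camera's bias. Lowering gently.

Emit:
play_rows(increments=[[[0.3,0.3,3],[0,0,0],1],[[0.3,0.3,6],[0,0,0],1],[[0.3,0.3,8],[0,0,0],1],[[0.3,0.3,9],[0,0,0],1],[[0.3,0.3,9.5],[0,0,0],1],[[0.3,0.3,10],[0,0,0],1],[[0.3,0.3,10],[0,0,0],1]])

```text
time: 10.8
ee_pos: [0.4979, -0.1303, 0.0548]
tcp_rot: [-180.0, -0.0, -167.0]
wrist_force: [-0.1, 0.4, -3.4]
opening: 0.0113
grasp_force: 44.1
```

Emit:
play_rows(increments=[[[0,-0.5,0.3],[0,0,0],1],[[0,-0.5,0.6],[0,0,0],1],[[0,-0.5,0.9],[0,0,0],1],[[0,-0.5,0.9],[0,0,0],1]])

```text
time: 11.2
ee_pos: [0.498, -0.1307, 0.0547]
tcp_rot: [-180.0, 0.0, -167.0]
wrist_force: [-3.9, 2.8, 6.1]
opening: 0.0113
grasp_force: 45.3
```

Contact at the expected height. Releasing.

Emit:
play_rows(increments=[[[0,0,-0.3],[0,0,0],1],[[0,0,-0.3],[0,0,0],0.82],[[0,0,-0.3],[0,0,0],0.75],[[0,0,-0.3],[0,0,0],0.65],[[0,0,-0.3],[0,0,0],0.55],[[0,0,-0.3],[0,0,0],0.5],[[0,0,-0.3],[0,0,0],0.5],[[0,0,-3],[0,0,0],0.5],[[0,0,-8],[0,0,0],0.5],[[0,0,-16],[0,0,0],0.5],[[0,0,-28],[0,0,0],0.5],[[0,0,-45],[0,0,0],0.5],[[0,0,-65],[0,0,0],0.5],[[0,0,-90],[0,0,0],0.5],[[0,0,-120],[0,0,0],0.5],[[0,20,-150],[0,0,0],0.5],[[0,60,-150],[0,0,0],0.5],[[0,105,-150],[0,0,0],0.5],[[0,150,-150],[0,0,0],0.5],[[0,200,-150],[0,0,0],0.5]])

```text
time: 13.2
ee_pos: [0.4526, 0.0654, 0.205]
tcp_rot: [-179.9, 0.1, -167.1]
wrist_force: [1.2, 0.5, 0.2]
opening: 0.0425
grasp_force: 0.0
```

Run:
```python
from h import *
p,d=save('scene','s5'); a=cv2.resize(p[140:240,205:325,::-1],(480,400),interpolation=cv2.INTER_CUBIC)
p2,d2=save('top','t5'); b=cv2.resize(p2[195:235,275:315,::-1],(320,320),interpolation=cv2.INTER_CUBIC)
c=np.zeros((400,800,3),np.uint8); c[:,:480]=a; c[:320,480:]=b; cv2.imwrite('pics/s5.png',c)
for n,p,d in(('scene',p,d),('top',p2,d2)):
    W=world(n,d); hsv=cv2.cvtColor(p,cv2.COLOR_RGB2HSV); X,Y,Z=W[...,0],W[...,1],W[...,2]
    m=(hsv[...,0]<20)&(hsv[...,1]>90)&(np.hypot(X-.498,Y+.131)<.045)&(Z>.01)
    for lo,hi,z in((.053,.07,.06),(.01,.04,.028)):
        v,u=np.nonzero(m&(Z>lo)&(Z<hi))
        if len(u)<6: continue
        q=np.array([at_z(n,x,y,z)[:2] for x,y in zip(u,v)],np.float32)*1000
        print(n,z,len(q),q.mean(0).round(1),cv2.minAreaRect(q),np.median(Z[v,u]).round(4))
```

```text
scene 0.06 33 [ 500.9 -124.5] ((500.4028015136719, -124.52364349365234), (33.37078094482422, 15.90919017791748), 14.181058883666992) 0.0593
scene 0.028 152 [ 506.5 -117.6] ((507.0769348144531, -124.05642700195312), (60.57854080200195, 57.05438232421875), 21.063373565673828) 0.0237
top 0.06 43 [ 497.5 -130.6] ((497.6167907714844, -130.12254333496094), (30.231901168823242, 12.533597946166992), 15.022369384765625) 0.0588
top 0.028 198 [ 496.9 -128.7] ((497.7917785644531, -129.2986602783203), (56.00425720214844, 42.8476676940918), 13.04942798614502) 0.0217
```

View pics/s5.png

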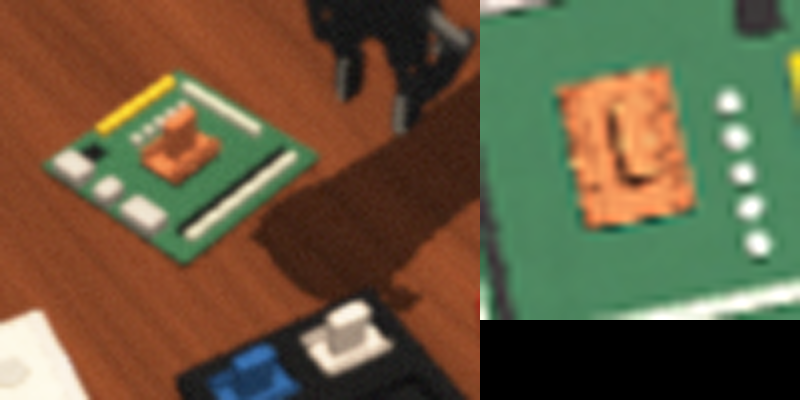

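The sink sits flat on the lid at top crop (627,147), within about 1 mm of the lid's centre and at 13° like the lid. The gripper is clear and the other sinks are in place.

```bash
python3 -c "
from h import *
print(np.abs(telemetry.get_obs()['qd']).max(), workorder.job_done())"
```

```text
the job is handed in; nothing more can be done
5.552708071916432 None
```

The copper heatsink is on the processor lid and the job is handed in at about 13 s. By the last camera measurement it sits within about 1 mm of the lid's centre and is aligned with the lid's long side; the hand-in gave no verdict.

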